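# Seal the bottle with the percussion capper

## Robot

A 6-joint arm with a two-finger parallel gripper is mounted at the origin on the work surface. World frame = base frame: x ahead of the robot, y to its left, z up, the work surface at z = 0. Lengths are in m, angles in rad, forces in N, time in s.
With the tool pointing down it reaches from about 0.25 to 0.725 m from the base axis. Payload 4 kg.
Tool frame: the origin (TCP) lies midway between the tips of the shut fingers; the grasp point (between the pads) lies 19 mm behind it; z points along the fingers, y is the line along which they close (so a half turn about z gives the same grasp; the last joint's range is limited). The gripper opens to 85 mm and grips with 20 to 120 N. Pads are 22 mm wide; open, the fingers measure 114 mm over their backs; the gripper's body (76 mm by 85 mm) begins 54 mm behind the grasp point. The pads swing forward as they close: fully open they stand 13 mm farther back than shut.
Start: joints at [1.31, 0.241, 0.005, 1.335, 0, 1.571], TCP at [0.129, 0.483, 0.231] pointing down, gripper open.
Joint ranges: [-2.72, 2.72], [-1.05, 1.87], [-1.09, 1.28], [-1.99, 2.15], [-1.42, 1.44], [-3.14, 3.14]. Speed limits (rad/s): [2.79, 2.79, 3.14, 3.14, 3.14, 3.14].

## Interface

Orientations are given as a unit quaternion [x, y, z, w].
In Python, from workcell import bot gives the robot as it stands. The module is installed in compiled form; this text tells all that it offers.
- The arm moves only by the tool jog_arm, never from a script. Its argument "deltas" is a list of rows, each an object with "fingers": the opening, from 0 (shut) to 1 (fully open); "delta_pos": the shift along the tool's x, y, z normalised to -1 to 1, where 1 is 300 mm, a list of three; "yaw": the turn about the tool's z normalised to -1 to 1, where 1 is pi/4 rad. A call has 1 to 12 rows; each row is the pose to reach, as a shift and turn from the pose commanded when the call began, along the tool's axes at that moment; what a row does not reach only later rows make up. A row lasts 1/10 s, in which the tool goes at most 50 mm and 8.59 degrees, less where a joint would pass 70% of its speed; a pose out of reach is approached as far as the arm can. A call with a number of a shift or a turn outside -1 to 1 is refused whole. A call with a gripper value outside its range is refused whole. The fingers move at their own pace and stop on an object; the grip force is fixed at half the most. Time passes only in rows, so rows that repeat a pose let the fingers close. It gives the time, the measured TCP pose, the force, the opening and the grip force at its end, in the units of the state.
- bot.get_obs(): the state, without advancing time (a new reading comes with each control period).
- bot.camera(name): name is "side" or "top" or "wrist"; returns a dict with "image" (384x512x3 uint8, red, green, blue), "range_z" (384x512 float32, m along the optical axis (not along the pixel's ray), 0 where there is no reading), "fx", "fy", "cx", "cy" (pixels), "distortion" ([k1, k2, p1, p2, k3] as OpenCV has them; the pictures are not rectified), "rvec" (rotation vector, rad) and "tvec" (3), from world to camera coordinates, as OpenCV has them. Camera axes: x right, y down, z forward; pixel columns grow to the right and rows downward; lengths in m; the calibration is good to about 2 mm. A picture is of the moment at which its call begins.
- bot.job_done(): hands the job in; it is judged then, once.
The state is a dict: "clock": time; "joint_pos": joint angles; "joint_vel": joint speeds; "tau": joint torques, N m; "eef_pos": TCP position; "tool_rot": TCP orientation; "ft_force": force on the tool from outside, world axes, zero at the start; "ft_torque": the same for the moment, N m; "grip_width": finger opening in m; "grasp_force": force on a finger pad.
Only numpy, scipy, OpenCV 4.12 (cv2) and the standard library are available. Lean on these libraries where they do the work, as an engineer would, in place of code of your own. Each camera call takes 0.05 s, during which the arm holds its last target. There are 200 camera calls.

## Task

The bottle under the upright percussion capper has its crown cap only laid on the mouth. Take the white mallet, strike the top of the capper with a quick blow that drives it fully down, so that the cap is pressed home, and let the capper spring back up. Then stand the mallet back on the black rubber mat as you found it, and let go; work the capper only with the mallet, and do not push or knock over the things round about.

Things in the scene. Friction and masses are not known exactly. Their poses are not given: they have to be found in the camera images.
- mallet: Mallet, 270 to 500 g, standing on one flat face of its head, handle level. Head: white upright cylinder 50 mm across, 72 mm high. Wooden handle centred 36 mm above the lower face, out to 177 mm from the head's axis; centre of mass about 14 mm from that axis. Origin: centre of the head's lower face, which is also the striking face. x points away from the handle (handle along -x), z up.
- mallet_grip (a point): Point on the centre line of the mallet's handle, 75 mm from the head's axis and 36 mm above its lower face: a good place to grip. The handle is flat-sided there, 22 mm wide and 28 mm high. Same axes as the mallet.
- mat: Black ribbed rubber bar mat, 220 mm (its x) by 160 mm (its y), 6 mm thick, fixed to the counter; the mallet stands on it. Origin: centre of its underside.
- block: Brown wooden bottling block 84 mm (x) by 234 mm (y) by 32 mm high, fixed to the counter, with three round pockets 72 mm apart along its y, 22 mm deep, each holding a small red bottle. Origin: centre of its underside.
- capper_top (a point): Centre of the upper face of the percussion capper's steel head (42 mm across), 236 mm above the counter when up. The capper (steel bell, turned wooden body, steel head; 82 mm tall) stands upright over the neck of one of the three bottles in the block, in any of the pockets. It runs straight up and down; its bottle is held fast and cannot tip.
- capper (a joint): How far the capper is pressed down, m: 0 up, 0.014 fully down at its stop. Its spring (about 4 N at first, 8 N at the bottom) lifts it again. The bell meets the cap after 9 mm and drives it over the last 5 mm, for 5 N more. Strike it so that it moves at 0.1 m/s or more under the mallet; a slow push is no blow. 25 N at the stop is ample.
- cap (a joint): How far the brass crown cap of that bottle is pressed home, in m: 0 laid on loosely, 0.005 fully home. It stays where it is driven.
- sealed_a: Small red bottle, already sealed, 52 mm across, 135 mm tall, 250 g, standing loose in a pocket of the block, its cap 145 mm above the counter. Origin: centre of its underside.
- sealed_b: The other sealed bottle in the block, the same as sealed_a.
- cap_tub: Bystander: open aluminium tub of crown caps, 86 mm across, 55 mm high. Origin: centre of its underside.
- jigger: Bystander: steel double-cone bar measure, 46 mm across, 100 mm high, beyond the task's things. Origin: centre of its underside.
- espresso_cup: Bystander: white cup with a handle, 64 mm across, 58 mm high. Origin: centre of its underside.
- syrup: Bystander: green syrup bottle, 68 mm across, 220 mm tall, beyond the task's things. Origin: centre of its underside.
- amarena_jar: Bystander: dark red jar with a blue lid, 90 mm across, 110 mm tall, beyond the task's things. Origin: centre of its underside.
- cup_stack: Bystander: stack of paper gelato cups, 77 mm across, 138 mm tall. Origin: centre of its underside.
Mind the look-alikes: they are no part of the job. Leave any blue, pink or purple look-alike of the mallet alone.

How it is judged:
By the outcome, as a careful person would: the job done as asked, in the order asked, and still so for the second after the job is handed in, with the robot touching nothing.
It also fails if it takes over 48 s, if anything falls off the work surface, if the arm or the gripper's body presses on something with over 40 N, if the wrist force passes 120 N, or if a joint passes its speed limit or range.

## Working session

There is one attempt and no reset: what is moved stays moved. The work goes in short steps, Python scripts to look and compute and a tool call to move; the robot and the scene stay as the last step left them, time stands still between calls to the robot, and variables do not carry over. Pictures are saved under pics/ and viewed, at most 10 in all, crops included, and the job is handed in when it is done.

Besides the shell and the picture viewer there is one more tool, called after "Emit:" by a JSON object that holds its "name" and its "arguments". jog_arm: Moves the arm, as the interface text tells. Scaled input: -1 to 1 covers 300 mm each way for a shift and pi/4 rad each way for a turn. Its arguments: {"type":"object","properties":{"deltas":{"type":"array","items":{"type":"object","properties":{"fingers":{"type":"number"},"delta_pos":{"type":"array","items":{"type":"number"}},"yaw":{"type":"number"}}}}},"required":["deltas"]}

```bash
mkdir -p pics
cat > h.py <<'E'
import numpy as np,cv2
from workcell import bot
def save(n,f):
    c=bot.camera(n); cv2.imwrite(f,c["image"][:,:,::-1]); np.savez(f[:-4]+".npz",**{k:np.array(v) for k,v in c.items()}); return c
def load(f): return dict(np.load(f))
def pt(c,u,v,z=None):
    K=np.array([[c["fx"],0,c["cx"]],[0,c["fy"],c["cy"]],[0,0,1]],float)
    p=cv2.undistortPoints(np.array([[[u,v]]],float),K,np.array(c["distortion"],float))[0,0]
    R=cv2.Rodrigues(np.array(c["rvec"],float))[0]; t=np.array(c["tvec"],float).ravel()
    d=R.T@np.array([p[0],p[1],1]); o=-R.T@t
    s=float(c["range_z"][int(round(v)),int(round(u))]) if z is None else (z-o[2])/d[2]
    return o+s*d
E
python3 - <<'E'
from h import *
a=save("top","pics/top.png");b=save("side","pics/side.png")
ia=cv2.imread("pics/top.png");ib=cv2.imread("pics/side.png")
cv2.imwrite("pics/both.png",cv2.resize(np.vstack([ia,ib]),(800,600)) if 0 else ia)
o=bot.get_obs();print(o)
E
```

```text
{'clock': 0.1, 'joint_pos': array([ 1.31000700e+00,  2.41351706e-01,  3.83166771e-03,  1.33515097e+00,
       -2.34123208e-05,  1.57078562e+00]), 'joint_vel': array([-4.85902870e-04, -9.63272964e-05,  1.60094661e-03,  9.40852945e-04,
        4.14931109e-04,  1.92447470e-04]), 'tau': array([ 7.12160436e-04, -3.73137510e+01,  2.53010041e+01,  1.08609768e-02,
        1.16286178e-04,  2.17536090e-06]), 'eef_pos': array([0.12878427, 0.48255108, 0.23048451]), 'tool_rot': array([ 1.30020091e-01,  9.91510916e-01, -9.30903759e-04, -1.10276233e-04]), 'ft_force': array([ 0.00877317, -0.04392769,  0.10147114]), 'ft_torque': array([-0.00027366, -0.00193661, -0.00353012]), 'grasp_force': 0.0, 'grip_width': 0.08520783540015127}
```

View pics/top.png

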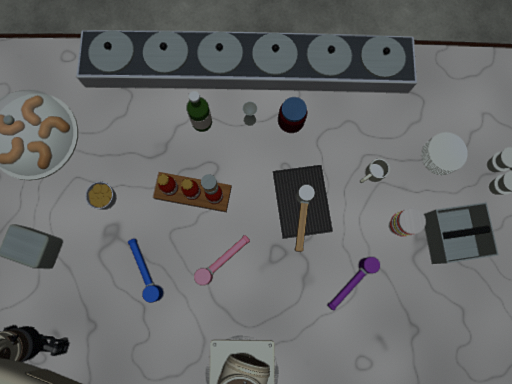

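View pics/side.png

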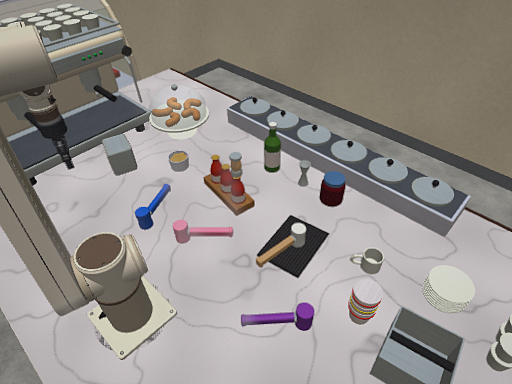

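Candidates in the top view are white head (306,192) on the black mat, blue (151,293), pink (204,276) and purple (371,265). I choose the white one on the mat. The capper is at about (209,183), over the right-hand pocket of the block (lowest y). I'll check both in one crop.

Run:
```python
from h import *
i=cv2.imread("pics/top.png")[155:255,145:345]
cv2.imwrite("pics/crop.png",cv2.resize(i,None,fx=4,fy=4,interpolation=cv2.INTER_CUBIC))
```

```text
(no output)
```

View pics/crop.png

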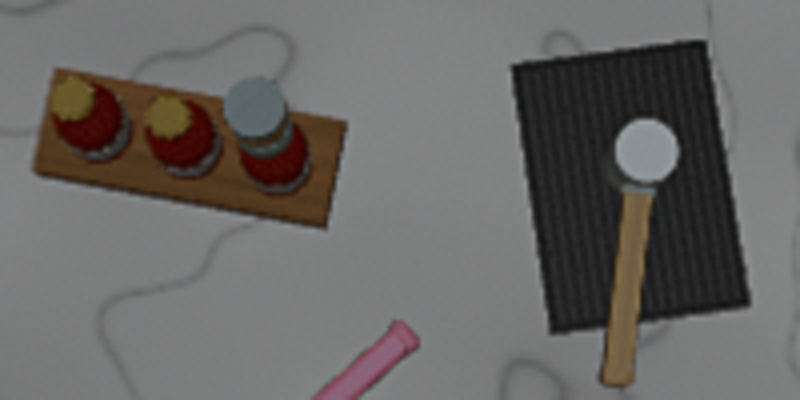

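The crop shows the white mallet's head at (306.4,192.4), its handle running down to (299,249), and the steel capper top at (208.4,181.4). The sealed, gold-capped bottles are at (163,179) and (187,184).

Run:
```python
from h import *
c=load("pics/top.npz")
H=pt(c,306.4,192.4,.078);E=pt(c,299,249,.056);N=pt(c,304.5,204,.056);C=pt(c,208.4,181.4,.236)
print("depth",pt(c,306,192),pt(c,302,225),pt(c,208,181))
print(H,E,N,C)
d=H-E;print("yaw",np.arctan2(d[1],d[0]),np.hypot(d[0],d[1])); d=N-E; print(np.arctan2(d[1],d[0]))
for u,v in [(163,179),(187,184)]: print(pt(c,u,v,.145))
for u,v in [(199,99),(249,106),(293,103),(376,170),(403,222),(100,195)]: print(pt(c,u,v))
s=load("pics/side.npz");print("side",pt(s,299,230),pt(s,235,158))
from scipy.spatial.transform import Rotation as R
o=bot.get_obs();print(R.from_quat(o["tool_rot"]).as_matrix().round(3))
```

```text
depth [ 0.53831916 -0.18546163  0.07630643] [ 0.44026758 -0.17547965  0.05380147] [0.53307435 0.09635043 0.2356023 ]
[ 0.53678328 -0.18644923  0.078     ] [ 0.36746102 -0.16587389  0.056     ] [ 0.5047017  -0.18320888  0.056     ] [0.53191948 0.09520611 0.236     ]
yaw -0.1209230355870736 0.17056779474845685
-0.12564553857911465
[0.55604088 0.23540341 0.145     ]
[0.54255463 0.16553066 0.145     ]
[0.7820043  0.13525103 0.19522499]
[ 0.80944443 -0.00773723  0.08056781]
[ 0.81122688 -0.14354237  0.10779583]
[ 6.29853449e-01 -4.25039478e-01  5.57386468e-04]
[ 0.44388504 -0.45805708  0.13539944]
[0.52537503 0.45307736 0.03472298]
side [ 0.52890261 -0.19684324  0.07921305] [0.52410844 0.08539838 0.23055728]
[[-0.966  0.258 -0.   ]
 [ 0.258  0.966 -0.002]
 [-0.    -0.002 -1.   ]]
```

Emit:
{"name": "jog_arm", "arguments": {"deltas": [{"delta_pos": [-0.843, -0.917, -0.233], "yaw": -0.177, "fingers": 1}, {"delta_pos": [-0.843, -0.917, -0.233], "yaw": -0.177, "fingers": 1}, {"delta_pos": [-0.843, -0.917, -0.233], "yaw": -0.177, "fingers": 1}, {"delta_pos": [-0.843, -0.917, -0.233], "yaw": -0.177, "fingers": 1}, {"delta_pos": [-0.843, -0.917, -0.233], "yaw": -0.177, "fingers": 1}, {"delta_pos": [-0.843, -0.917, -0.233], "yaw": -0.177, "fingers": 1}, {"delta_pos": [-0.843, -0.917, -0.233], "yaw": -0.177, "fingers": 1}, {"delta_pos": [-0.843, -0.917, -0.233], "yaw": -0.177, "fingers": 1}, {"delta_pos": [-0.843, -0.917, -0.233], "yaw": -0.177, "fingers": 1}, {"delta_pos": [-0.843, -0.917, -0.233], "yaw": -0.177, "fingers": 1}]}}

```text
clock: 1.1
eef_pos: [0.3024, 0.1515, 0.301]
tool_rot: [0.062, 0.998, 0.0, -0.0]
ft_force: [-0.5, 1.5, 0.1]
grip_width: 0.0852
grasp_force: 0.0
```

Emit:
{"name": "jog_arm", "arguments": {"deltas": [{"delta_pos": [-0.709, -1.0, 0.3], "yaw": 0, "fingers": 1}, {"delta_pos": [-0.709, -1.0, 0.3], "yaw": 0, "fingers": 1}, {"delta_pos": [-0.709, -1.0, 0.3], "yaw": 0, "fingers": 1}, {"delta_pos": [-0.709, -1.0, 0.3], "yaw": 0, "fingers": 1}, {"delta_pos": [-0.709, -1.0, 0.3], "yaw": 0, "fingers": 1}, {"delta_pos": [-0.709, -1.0, 0.3], "yaw": 0, "fingers": 1}, {"delta_pos": [-0.709, -1.0, 0.3], "yaw": 0, "fingers": 1}, {"delta_pos": [-0.709, -1.0, 0.3], "yaw": 0, "fingers": 1}, {"delta_pos": [-0.709, -1.0, 0.3], "yaw": 0, "fingers": 1}, {"delta_pos": [-0.709, -1.0, 0.3], "yaw": 0, "fingers": 1}]}}

```text
clock: 2.1
eef_pos: [0.4768, -0.1702, 0.21]
tool_rot: [0.06, 0.998, 0.001, -0.001]
ft_force: [0.4, -0.0, 0.3]
grip_width: 0.0856
grasp_force: 0.0
```

Run:
```python
from h import *
save("wrist","pics/w1.png");print(bot.get_obs()["eef_pos"])
```

```text
[ 0.47676964 -0.16982313  0.2105762 ]
```

View pics/w1.png

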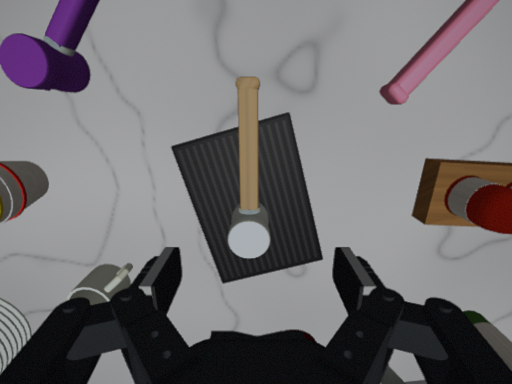

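The wrist view shows the head's top face centred at (249,239) and the handle running from (250,205) to (248,92), nearly aligned with the tool.

Run:
```python
from h import *
c=load("pics/w1.npz")
H=pt(c,249,239,.078);N=pt(c,250,200,.056);E=pt(c,248,95,.056)
print(H,N,E,pt(c,249,239),pt(c,249,150))
d=N-E;a=np.arctan2(d[1],d[0]);d2=H-E;print(a,np.arctan2(d2[1],d2[0]))
from scipy.spatial.transform import Rotation as R
o=bot.get_obs();M=R.from_quat(o["tool_rot"]).as_matrix();print(np.arctan2(-M[1,0],-M[0,0]))
a=-.12
G=np.array([H[0]-.062*np.cos(a),H[1]-.062*np.sin(a),.0225]);print(G,M.T@(G-o["eef_pos"])/.3)
```

```text
[ 0.53611766 -0.18643386  0.078     ] [ 0.49663304 -0.18065826  0.056     ] [ 0.38103165 -0.16778533  0.056     ] [ 0.53637878 -0.18648197  0.07748611] [ 0.43837122 -0.17426558  0.05439098]
-0.11089930242488202 -0.11967179306112337
-0.11970112439606397
[ 0.47456352 -0.17901171  0.0225    ] [ 0.00243934 -0.03188975  0.62689618]
```

Emit:
{"name": "jog_arm", "arguments": {"deltas": [{"delta_pos": [0.002, -0.031, 0.15], "yaw": 0, "fingers": 1}, {"delta_pos": [0.002, -0.031, 0.3], "yaw": 0, "fingers": 1}, {"delta_pos": [0.002, -0.031, 0.42], "yaw": 0, "fingers": 1}, {"delta_pos": [0.002, -0.031, 0.52], "yaw": 0, "fingers": 1}, {"delta_pos": [0.002, -0.031, 0.6], "yaw": 0, "fingers": 1}, {"delta_pos": [0.002, -0.031, 0.627], "yaw": 0, "fingers": 1}, {"delta_pos": [0.002, -0.031, 0.627], "yaw": 0, "fingers": 1}, {"delta_pos": [0.002, -0.031, 0.627], "yaw": 0, "fingers": 1}]}}

```text
clock: 2.95
eef_pos: [0.4764, -0.1803, 0.0245]
tool_rot: [0.06, 0.998, -0.0, 0.001]
ft_force: [-0.4, 0.6, 0.1]
grip_width: 0.0852
grasp_force: 0.0
```

Emit:
{"name": "jog_arm", "arguments": {"deltas": [{"delta_pos": [0, 0, 0], "yaw": 0, "fingers": 0.5}, {"delta_pos": [0, 0, 0], "yaw": 0, "fingers": 0.3}, {"delta_pos": [0, 0, 0], "yaw": 0, "fingers": 0}, {"delta_pos": [0, 0, 0], "yaw": 0, "fingers": 0}, {"delta_pos": [0, 0, 0], "yaw": 0, "fingers": 0}, {"delta_pos": [0, 0, 0], "yaw": 0, "fingers": 0}, {"delta_pos": [0, 0, 0], "yaw": 0, "fingers": 0}, {"delta_pos": [0, 0, 0], "yaw": 0, "fingers": 0}]}}

```text
clock: 3.75
eef_pos: [0.4754, -0.1806, 0.0235]
tool_rot: [0.061, 0.998, 0.0, 0.0]
ft_force: [-1.4, 1.1, 6.0]
grip_width: 0.0211
grasp_force: 61.8
```

Emit:
{"name": "jog_arm", "arguments": {"deltas": [{"delta_pos": [0, 0, -0.05], "yaw": 0, "fingers": 0}, {"delta_pos": [0, 0, -0.15], "yaw": 0, "fingers": 0}, {"delta_pos": [0, 0, -0.28], "yaw": 0, "fingers": 0}, {"delta_pos": [0, 0, -0.42], "yaw": 0, "fingers": 0}, {"delta_pos": [0, 0, -0.56], "yaw": 0, "fingers": 0}, {"delta_pos": [0, 0, -0.7], "yaw": 0, "fingers": 0}, {"delta_pos": [0, 0, -0.82], "yaw": 0, "fingers": 0}, {"delta_pos": [0, 0, -0.92], "yaw": 0, "fingers": 0}, {"delta_pos": [0, 0, -0.95], "yaw": 0, "fingers": 0}, {"delta_pos": [0, 0, -0.95], "yaw": 0, "fingers": 0}]}}

```text
clock: 4.75
eef_pos: [0.4756, -0.181, 0.308]
tool_rot: [0.061, 0.998, -0.0, 0.0]
ft_force: [0.2, 0.4, -4.4]
grip_width: 0.0214
grasp_force: 60.8
```

Emit:
{"name": "jog_arm", "arguments": {"deltas": [{"delta_pos": [0.014, 0.1, 0], "yaw": 0, "fingers": 0}, {"delta_pos": [0.03, 0.22, 0], "yaw": 0, "fingers": 0}, {"delta_pos": [0.05, 0.35, 0], "yaw": 0, "fingers": 0}, {"delta_pos": [0.068, 0.48, 0], "yaw": 0, "fingers": 0}, {"delta_pos": [0.085, 0.61, 0], "yaw": 0, "fingers": 0}, {"delta_pos": [0.103, 0.74, 0], "yaw": 0, "fingers": 0}, {"delta_pos": [0.12, 0.85, 0], "yaw": 0, "fingers": 0}, {"delta_pos": [0.127, 0.91, 0], "yaw": 0, "fingers": 0}, {"delta_pos": [0.129, 0.931, 0], "yaw": 0, "fingers": 0}, {"delta_pos": [0.129, 0.931, 0], "yaw": 0, "fingers": 0}, {"delta_pos": [0.129, 0.931, 0], "yaw": 0, "fingers": 0}, {"delta_pos": [0.129, 0.931, 0], "yaw": 0, "fingers": 0}]}}

```text
clock: 5.95
eef_pos: [0.4707, 0.1001, 0.3076]
tool_rot: [0.062, 0.998, -0.0, -0.001]
ft_force: [-1.0, 0.0, -3.7]
grip_width: 0.0213
grasp_force: 60.8
```

Run:
```python
from h import *
save("side","pics/s2.png");save("wrist","pics/w2.png")
i=cv2.imread("pics/s2.png")[90:230,160:320]
w=cv2.imread("pics/w2.png")
i=cv2.resize(i,None,fx=2.7429,fy=2.7429,interpolation=cv2.INTER_CUBIC)
w=cv2.resize(w,(360,270)); w=cv2.copyMakeBorder(w,0,i.shape[0]-270,0,0,0)
cv2.imwrite("pics/c2.png",np.hstack([i,w]));print(i.shape);o=bot.get_obs();print(o["eef_pos"],o["grasp_force"],o["ft_force"],o["ft_torque"])
```

```text
(384, 439, 3)
[0.47086438 0.10024023 0.30798526] 60.84444880485535 [ 0.81128915 -0.18263325 -3.40323747] [-0.04257144  0.16218724 -0.02233993]
```

View pics/c2.png

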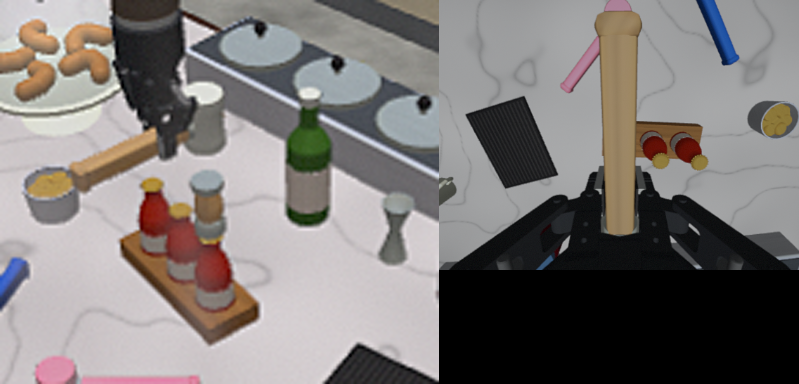

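The mallet is level and directly above the capper: head's lower face about (207,150), capper top about (207,180) in the left crop. Now the strike.

Emit:
{"name": "jog_arm", "arguments": {"deltas": [{"delta_pos": [0, 0, 0.13], "yaw": 0, "fingers": 0}, {"delta_pos": [0, 0, 0.245], "yaw": 0, "fingers": 0}, {"delta_pos": [0, 0, 0.245], "yaw": 0, "fingers": 0}]}}

```text
clock: 6.35
eef_pos: [0.4698, 0.1008, 0.2329]
tool_rot: [0.061, 0.998, 0.0, -0.001]
ft_force: [-3.7, 2.0, 5.0]
grip_width: 0.0211
grasp_force: 66.2
```

Run:
```python
from h import *
o=bot.get_obs();print(o["eef_pos"],o["grasp_force"],o["ft_force"],o["ft_torque"])
save("side","pics/s3.png");c=load("pics/s3.npz")
i=cv2.imread("pics/s3.png")[90:230,160:320]
cv2.imwrite("pics/c3.png",cv2.resize(i,None,fx=4,fy=4,interpolation=cv2.INTER_CUBIC))
```

```text
[0.46981455 0.10081698 0.23292715] 66.18771314620972 [-3.73047507  1.99062862  4.9722233 ] [0.33379582 0.58835809 0.02290419]
```

View pics/c3.png

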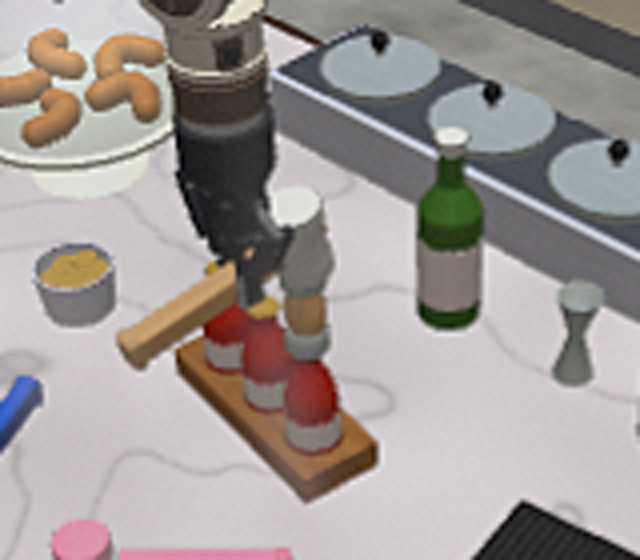

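The head sits on the capper, which is down, with the mallet tilted a little in the grip. I'll lift and compare the capper and cap.

Emit:
{"name": "jog_arm", "arguments": {"deltas": [{"delta_pos": [0, 0, -0.1], "yaw": 0, "fingers": 0}, {"delta_pos": [0, 0, -0.22], "yaw": 0, "fingers": 0}, {"delta_pos": [0, 0, -0.245], "yaw": 0, "fingers": 0}, {"delta_pos": [0, 0, -0.245], "yaw": 0, "fingers": 0}, {"delta_pos": [0, 0, -0.245], "yaw": 0, "fingers": 0}]}}

```text
clock: 6.9
eef_pos: [0.4704, 0.1009, 0.3072]
tool_rot: [0.061, 0.998, -0.0, -0.001]
ft_force: [-0.0, -0.7, -4.4]
grip_width: 0.0211
grasp_force: 65.4
```

Run:
```python
from h import *
o=bot.get_obs();print(o["eef_pos"],o["grasp_force"],o["ft_force"],o["ft_torque"])
save("side","pics/s4.png")
cs=[cv2.resize(cv2.imread(f"pics/{n}.png")[120:210,210:260],None,fx=5,fy=5,interpolation=cv2.INTER_CUBIC) for n in ("s2","s3","s4")]
cv2.imwrite("pics/c4.png",np.hstack(cs))
```

```text
[0.47043757 0.10089256 0.30723231] 65.40246963500977 [-0.02763717 -0.73270883 -4.3650147 ] [-0.00555285  0.2026681   0.017832  ]
```

View pics/c4.png

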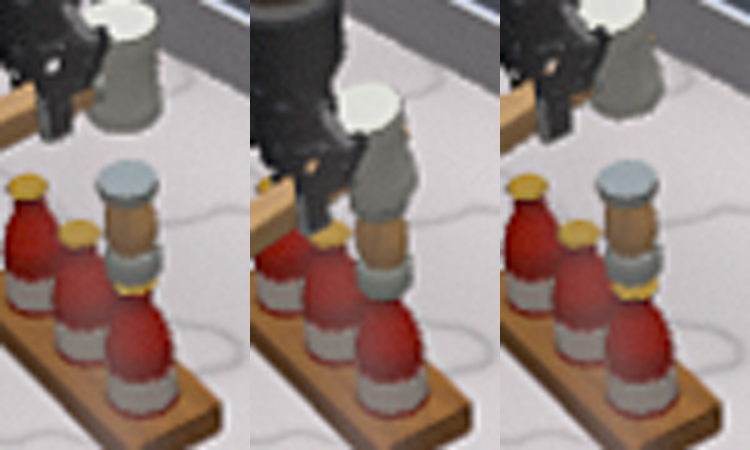

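The crops show s2 with the cap band at y≈288 and s4 with it at about 290 and more exposed; in s3 the bell is low. I'll put numbers on how far each moved.

Run:
```python
from h import *
I={n:cv2.imread(f"pics/{n}.png").astype(int) for n in("s2","s3","s4","side")}
for n in I:
    print(n)
    for v in range(168,184): print(v,[tuple(I[n][v,u][::-1]) for u in (235,237,239)])
c=load("pics/side.npz")
K=np.array([[c["fx"],0,c["cx"]],[0,c["fy"],c["cy"]],[0,0,1]],float)
p=cv2.projectPoints(np.array([[.532,.0955,z] for z in(.236,.222,.154,.150,.145,.140)],float),c["rvec"],c["tvec"],K,c["distortion"])[0];print(p[:,0])
```

```text
s2
168 [(np.int64(118), np.int64(92), np.int64(69)), (np.int64(119), np.int64(91), np.int64(65)), (np.int64(111), np.int64(82), np.int64(54))]
169 [(np.int64(110), np.int64(84), np.int64(62)), (np.int64(111), np.int64(84), np.int64(58)), (np.int64(105), np.int64(80), np.int64(54))]
170 [(np.int64(110), np.int64(87), np.int64(65)), (np.int64(112), np.int64(90), np.int64(68)), (np.int64(115), np.int64(105), np.int64(96))]
171 [(np.int64(120), np.int64(108), np.int64(95)), (np.int64(128), np.int64(118), np.int64(108)), (np.int64(143), np.int64(150), np.int64(150))]
172 [(np.int64(130), np.int64(133), np.int64(129)), (np.int64(130), np.int64(133), np.int64(130)), (np.int64(117), np.int64(119), np.int64(115))]
173 [(np.int64(117), np.int64(117), np.int64(114)), (np.int64(114), np.int64(116), np.int64(110)), (np.int64(108), np.int64(108), np.int64(103))]
174 [(np.int64(106), np.int64(108), np.int64(104)), (np.int64(104), np.int64(105), np.int64(101)), (np.int64(97), np.int64(98), np.int64(97))]
175 [(np.int64(101), np.int64(103), np.int64(99)), (np.int64(98), np.int64(100), np.int64(98)), 
[... 7438 characters left out ...]
), np.int64(51)), (np.int64(92), np.int64(39), np.int64(38)), (np.int64(91), np.int64(23), np.int64(19))]
181 [(np.int64(108), np.int64(54), np.int64(52)), (np.int64(109), np.int64(45), np.int64(42)), (np.int64(110), np.int64(29), np.int64(26))]
182 [(np.int64(113), np.int64(51), np.int64(49)), (np.int64(117), np.int64(46), np.int64(43)), (np.int64(117), np.int64(35), np.int64(26))]
183 [(np.int64(122), np.int64(52), np.int64(51)), (np.int64(123), np.int64(47), np.int64(45)), (np.int64(127), np.int64(38), np.int64(30))]
[[234.50357337 154.41736135]
 [234.74260205 157.69990695]
 [235.85323476 172.93719183]
 [235.9160786  173.79864626]
 [235.99425996 174.87023627]
 [236.07202932 175.93605964]]
```

The cap moved about 1.0 px, where 5 mm should be about 1.07 px, and the bell went about 13–14 mm. That is home or very nearly, and a second, slightly deeper blow will make sure.

Emit:
{"name": "jog_arm", "arguments": {"deltas": [{"delta_pos": [0, 0, 0.125], "yaw": 0, "fingers": 0}, {"delta_pos": [0, 0, 0.262], "yaw": 0, "fingers": 0}, {"delta_pos": [0, 0, 0.262], "yaw": 0, "fingers": 0}]}}

```text
clock: 7.25
eef_pos: [0.4673, 0.1004, 0.2247]
tool_rot: [0.061, 0.998, -0.001, -0.005]
ft_force: [-5.0, -1.3, 3.3]
grip_width: 0.0212
grasp_force: 69.8
```

Emit:
{"name": "jog_arm", "arguments": {"deltas": [{"delta_pos": [0, 0, -0.1], "yaw": 0, "fingers": 0}, {"delta_pos": [0, 0, -0.22], "yaw": 0, "fingers": 0}, {"delta_pos": [0, 0, -0.262], "yaw": 0, "fingers": 0}, {"delta_pos": [0, 0, -0.262], "yaw": 0, "fingers": 0}, {"delta_pos": [0, 0, -0.262], "yaw": 0, "fingers": 0}]}}

```text
clock: 7.75
eef_pos: [0.4705, 0.1011, 0.3078]
tool_rot: [0.061, 0.998, -0.0, -0.001]
ft_force: [-0.3, -0.3, -4.3]
grip_width: 0.0211
grasp_force: 69.1
```

Run:
```python
from h import *
o=bot.get_obs();print(o["eef_pos"],o["grasp_force"],o["ft_force"],o["ft_torque"])
save("side","pics/s5.png");save("wrist","pics/w5.png")
I={n:cv2.imread(f"pics/{n}.png").astype(int) for n in("side","s4","s5")}
for n in I: print(n,[[I[n][v,u].tolist()[1] for v in range(176,182)] for u in (233,235,237,239)])
i=cv2.resize(cv2.imread("pics/s5.png")[100:210,190:290],None,fx=4,fy=4,interpolation=cv2.INTER_CUBIC)
w=cv2.resize(cv2.imread("pics/w5.png"),(400,300)); w=cv2.copyMakeBorder(w,0,140,0,0,0)
cv2.imwrite("pics/c5.png",np.hstack([i,w]))
```

```text
[0.47048629 0.1011321  0.3077654 ] 69.06409978866577 [-0.26612364 -0.28191434 -4.30868835] [ 0.01453403  0.15184466 -0.04711138]
side [[109, 122, 92, 53, 58, 60], [94, 116, 144, 39, 49, 54], [96, 121, 123, 28, 39, 45], [98, 113, 43, 28, 23, 29]]
s4 [[113, 142, 126, 76, 54, 61], [96, 116, 151, 142, 42, 50], [101, 128, 147, 114, 40, 46], [104, 137, 146, 91, 11, 24]]
s5 [[114, 142, 131, 105, 51, 61], [96, 113, 151, 140, 39, 52], [99, 130, 143, 112, 47, 40], [105, 136, 143, 92, 11, 29]]
```

View pics/c5.png

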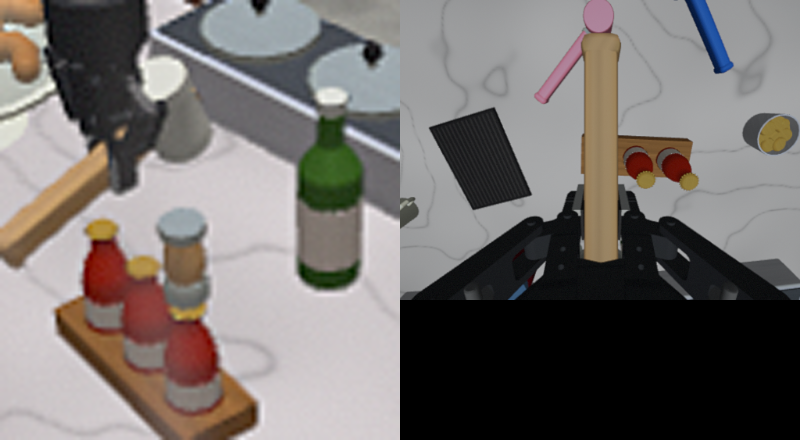

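The cap reads the same after both blows, so it is home. The capper is back up and the neighbouring bottles are undisturbed. The mallet tail is tilted down about 15°, but touching down will straighten it. Next I return to the mat.

Emit:
{"name": "jog_arm", "arguments": {"deltas": [{"delta_pos": [-0.014, -0.1, 0], "yaw": 0, "fingers": 0}, {"delta_pos": [-0.03, -0.22, 0], "yaw": 0, "fingers": 0}, {"delta_pos": [-0.045, -0.35, 0], "yaw": 0, "fingers": 0}, {"delta_pos": [-0.06, -0.48, 0], "yaw": 0, "fingers": 0}, {"delta_pos": [-0.075, -0.61, 0], "yaw": 0, "fingers": 0}, {"delta_pos": [-0.09, -0.74, 0], "yaw": 0, "fingers": 0}, {"delta_pos": [-0.105, -0.85, 0], "yaw": 0, "fingers": 0}, {"delta_pos": [-0.113, -0.91, 0], "yaw": 0, "fingers": 0}, {"delta_pos": [-0.113, -0.93, 0], "yaw": 0, "fingers": 0}, {"delta_pos": [-0.113, -0.93, 0], "yaw": 0, "fingers": 0}, {"delta_pos": [-0.113, -0.93, 0], "yaw": 0, "fingers": 0}]}}

```text
clock: 8.95
eef_pos: [0.4702, -0.1789, 0.3075]
tool_rot: [0.061, 0.998, 0.0, -0.001]
ft_force: [0.8, 1.3, -3.1]
grip_width: 0.0214
grasp_force: 68.8
```

Emit:
{"name": "jog_arm", "arguments": {"deltas": [{"delta_pos": [0, 0, 0.12], "yaw": 0, "fingers": 0}, {"delta_pos": [0, 0, 0.27], "yaw": 0, "fingers": 0}, {"delta_pos": [0, 0, 0.42], "yaw": 0, "fingers": 0}, {"delta_pos": [0, 0, 0.57], "yaw": 0, "fingers": 0}, {"delta_pos": [0, 0, 0.7], "yaw": 0, "fingers": 0}, {"delta_pos": [0, 0, 0.79], "yaw": 0, "fingers": 0}, {"delta_pos": [0, 0, 0.85], "yaw": 0, "fingers": 0}, {"delta_pos": [0, 0, 0.88], "yaw": 0, "fingers": 0}, {"delta_pos": [0, 0, 0.9], "yaw": 0, "fingers": 0}, {"delta_pos": [0, 0, 0.9], "yaw": 0, "fingers": 0}]}}

```text
clock: 9.95
eef_pos: [0.4708, -0.1793, 0.0382]
tool_rot: [0.06, 0.998, 0.0, 0.0]
ft_force: [-0.8, -0.2, -3.1]
grip_width: 0.021
grasp_force: 68.9
```

Run:
```python
from h import *
o=bot.get_obs();print(o["eef_pos"],o["grasp_force"],o["ft_force"],o["ft_torque"])
save("side","pics/s6.png")
cv2.imwrite("pics/c6.png",cv2.resize(cv2.imread("pics/s6.png")[160:290,220:360],None,fx=4.5,fy=4.5,interpolation=cv2.INTER_CUBIC))
```

```text
[ 0.47083208 -0.17926899  0.03818239] 68.85440468788147 [-0.81856674 -0.16210858 -3.12394932] [-0.00042669  0.14841761  0.01337528]
```

View pics/c6.png

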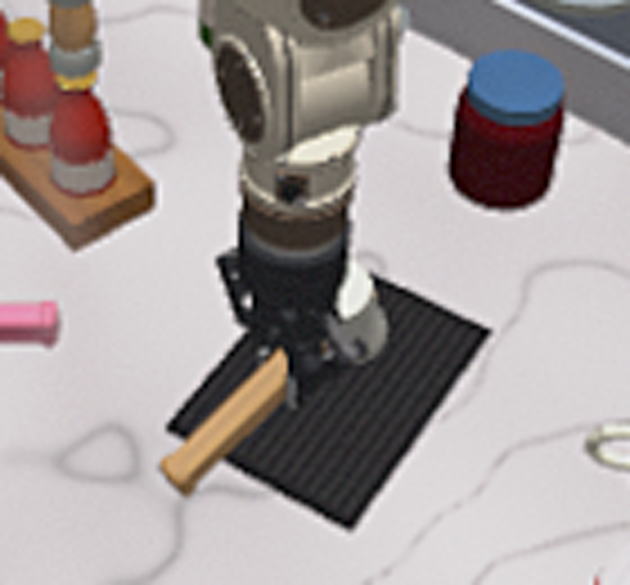

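The mallet hangs over the mat, tail low (172,480) and head at (360,330). I'll ease it down until the tail and the head's edge touch.

Emit:
{"name": "jog_arm", "arguments": {"deltas": [{"delta_pos": [0, 0, 0.012], "yaw": 0, "fingers": 0}, {"delta_pos": [0, 0, 0.024], "yaw": 0, "fingers": 0}, {"delta_pos": [0, 0, 0.036], "yaw": 0, "fingers": 0}, {"delta_pos": [0, 0, 0.048], "yaw": 0, "fingers": 0}, {"delta_pos": [0, 0, 0.056], "yaw": 0, "fingers": 0}, {"delta_pos": [0, 0, 0.062], "yaw": 0, "fingers": 0}, {"delta_pos": [0, 0, 0.062], "yaw": 0, "fingers": 0}, {"delta_pos": [0, 0, 0.062], "yaw": 0, "fingers": 0}]}}

```text
clock: 10.8
eef_pos: [0.4734, -0.1808, 0.021]
tool_rot: [0.061, 0.998, -0.001, 0.003]
ft_force: [4.5, -0.8, 3.6]
grip_width: 0.0212
grasp_force: 69.8
```

Emit:
{"name": "jog_arm", "arguments": {"deltas": [{"delta_pos": [0, 0, 0.004], "yaw": 0, "fingers": 0}, {"delta_pos": [0, 0, 0.008], "yaw": 0, "fingers": 0}, {"delta_pos": [0, 0, 0.012], "yaw": 0, "fingers": 0}, {"delta_pos": [0, 0, 0.012], "yaw": 0, "fingers": 0}, {"delta_pos": [0, 0, 0.012], "yaw": 0, "fingers": 0}]}}

```text
clock: 11.3
eef_pos: [0.4728, -0.1806, 0.0171]
tool_rot: [0.061, 0.998, -0.001, 0.002]
ft_force: [6.1, -0.1, 4.0]
grip_width: 0.0212
grasp_force: 69.9
```

Emit:
{"name": "jog_arm", "arguments": {"deltas": [{"delta_pos": [0, 0, 0], "yaw": 0, "fingers": 0.3}, {"delta_pos": [0, 0, 0], "yaw": 0, "fingers": 0.4}, {"delta_pos": [0, 0, 0], "yaw": 0, "fingers": 0.6}, {"delta_pos": [0, 0, 0], "yaw": 0, "fingers": 0.8}, {"delta_pos": [0, 0, 0], "yaw": 0, "fingers": 1}, {"delta_pos": [0, 0, 0], "yaw": 0, "fingers": 1}, {"delta_pos": [0, 0, 0], "yaw": 0, "fingers": 1}, {"delta_pos": [0, 0, 0], "yaw": 0, "fingers": 1}]}}

```text
clock: 12.1
eef_pos: [0.4706, -0.1798, 0.0159]
tool_rot: [0.061, 0.998, 0.0, -0.0]
ft_force: [-1.0, 0.3, -0.8]
grip_width: 0.0858
grasp_force: 0.0
```

Emit:
{"name": "jog_arm", "arguments": {"deltas": [{"delta_pos": [0, 0, -0.05], "yaw": 0, "fingers": 1}, {"delta_pos": [0, 0, -0.15], "yaw": 0, "fingers": 1}, {"delta_pos": [0, 0, -0.3], "yaw": 0, "fingers": 1}, {"delta_pos": [0, 0, -0.45], "yaw": 0, "fingers": 1}, {"delta_pos": [0, 0, -0.6], "yaw": 0, "fingers": 1}, {"delta_pos": [0, 0, -0.65], "yaw": 0, "fingers": 1}, {"delta_pos": [0, 0, -0.65], "yaw": 0, "fingers": 1}, {"delta_pos": [0, 0, -0.65], "yaw": 0, "fingers": 1}]}}

```text
clock: 12.9
eef_pos: [0.4702, -0.1797, 0.2102]
tool_rot: [0.061, 0.998, 0.0, -0.0]
ft_force: [0.4, -0.4, -0.1]
grip_width: 0.0852
grasp_force: 0.0
```

Run:
```python
from h import *
save("wrist","pics/w7.png");save("side","pics/s7.png")
cv2.imwrite("pics/c7.png",np.hstack([cv2.resize(cv2.imread(f"pics/{n}.png"),(400,300)) for n in("w7","s7")]))
c=load("pics/w7.npz")
print(bot.get_obs()["eef_pos"])
```

```text
[ 0.46936522 -0.17935416  0.20890025]
```

View pics/c7.png

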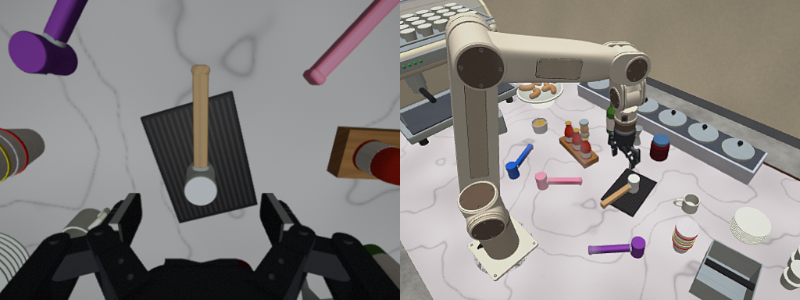

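The mallet stands on the mat (head top at (256,243) full scale, handle up to (256,95)). A quick check that it is flat and placed as before, then I hand in.

Run:
```python
from h import *
c=load("pics/w7.npz")
print(pt(c,256,243),pt(c,256,232),pt(c,256,254),pt(c,257,200),pt(c,256,110))
a=pt(c,256,243)
if abs(a[2]-.0775)<.004 and abs(pt(c,257,190)[2]-pt(c,256,110)[2])<.006: print(bot.job_done())
```

```text
[ 0.53668757 -0.18889538  0.07685227] [ 0.52217333 -0.1870941   0.07789992] [ 0.55148508 -0.19073063  0.07623712] [ 0.49183649 -0.18220277  0.05485689] [ 0.39065668 -0.17086975  0.05393712]
the job is handed in; nothing more can be done
None
```

The cap is pressed home as far as the side camera shows, and the job is handed in: I gave two blows, the second to make sure. The capper sprang back up, and the white mallet stands flat on the mat within about 3 mm of where it was, released, with no bystanders knocked over.

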